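Change ends on a torch barrel in the tester's clip and gauge its mouth

ROBOT

A 6-joint arm with a two-finger parallel gripper is mounted at the origin on the work surface. World frame = base frame: x ahead of the robot, y to its left, z up, the work surface at z = 0. Lengths are in mm, angles in rad, forces in N, time in s.
With the tool pointing down it reaches from about 400 to 825 mm from the base axis. Payload 7 kg.
Tool frame: the origin (TCP) lies at the very end of the fingers, on their centre line; the grasp point (between the pads) lies 19 mm behind it; z points along the fingers, y is the line along which they close (so a half turn about z gives the same grasp; the last joint's range is limited). The gripper opens to 88 mm and grips with 3 to 60 N. Pads are 19 mm wide; open, the fingers measure 130 mm over their backs; the gripper's body (78 mm by 193 mm) begins 47 mm behind the grasp point.
Start: joints at [-0.843, 0.359, 0.012, 0, -1.224, -0.288], TCP at [287.359, -610.754, 226.561] pointing down, gripper open.
Joint ranges: [-3.07, 3.07], [-1.43, 2.12], [-1.02, 1.25], [-3.03, 1.67], [-3.05, -0], [-3.03, 3.03]. Speed limits (rad/s): [2.39, 2.39, 3.01, 3.14, 3.14, 3.14].

INTERFACE

Orientations are given as a unit quaternion [x, y, z, w].
In Python, from plant import bot gives the robot as it stands. Calls block until the motion is done:
- bot.move_ptp(position, orientation): joint-space move of the TCP to a pose.
- bot.line_to(position, velocity=150, ori=None): straight line of the TCP; ori=None keeps the orientation; velocity is the mean speed in mm/s.
- bot.move_joints(angles): joint-space move.
- bot.move_gripper(opening, force=None): finger opening in mm; force is the grip in N (None keeps the last); returns when the fingers have stopped.
- bot.pause(seconds).
- bot.solve_ik(position, orientation): joint angles nearest the present ones, or None.
- bot.read_state(): the state.
- bot.camera(name): name is "side" or "top"; returns the picture (420x560x3 uint8, red, green, blue); there is no depth.
- bot.get_calibration(name): a dict with "fx", "fy", "cx", "cy" (pixels), "view" (4x4, takes a point from world to camera coordinates). Camera axes: x right, y up, looking along -z (the intrinsics and any distortion apply to the point x, -y, -z); pixel columns grow to the right and rows downward; lengths in mm; the calibration is good to about 2 mm. A picture is of the moment at which its call begins. get_calibration takes no time and is no camera call.
A pose or a line that the arm cannot do raises bot.Unreachable and nothing moves.
- bot.close_job(): hands the job in; it is judged then, once.
The state is a dict: "t": time; "joint_pos": joint angles; "qvel": joint speeds; "tau": joint torques, N m; "tcp_pos": TCP position; "eef_rot": TCP orientation; "contact_force": force on the tool from outside, world axes, zero at the start; "moment": the same for the moment, N m; "width": finger opening in mm; "finger_force": force on a finger pad.
Only numpy, scipy, OpenCV 4.12 (cv2) and the standard library are available. Lean on these libraries where they do the work, as an engineer would, in place of code of your own. Each camera call takes 0.05 s, during which the arm holds its last target. There are 200 camera calls.

TASK

Draw the torch barrel out of the grey holder, from which only its open mouth end sticks out, press its middle into the spring clip on the beige tester and let go, then take it again by its closed tail end. Slide it mouth first onto the horizontal gauge pin until its rim is fully home against the shoulder, and leave it there. Do not disturb the two cells, the reflector bulb or the lamp ring on the counter.

Things in the scene. Friction and masses are not known exactly. Their poses are not given: they have to be found in the camera images.
- barrel_mid (a point): Centre (mid-length, on the axis) of the loose torch barrel: a plain aluminium tube lying level, 130 mm long, 36 mm outer diameter, 30 mm bore, about 0.1 kg. y runs along it from the open mouth (-65 mm) to the closed tail (+65 mm), z is up. Dark grip rings and a small rubber switch mark the tail. At the start the tail is in the holder and about 60 mm of the mouth end sticks out.
- barrel_mouth (a point): Centre of the barrel's open mouth rim, 65 mm from mid-length; axes as barrel_mid. The bore is 120 mm deep from here. The barrel's centre of mass lies about 73 mm from here.
- barrel_tail (a point): Centre of the barrel's closed tail face, 65 mm from mid-length; axes as barrel_mid.
- barrel: The torch barrel as a body; origin and axes the same as barrel_mid.
- holder_mouth (a point): Centre of the opening in the outer face of the fixed grey plastic holder, 60 mm above the counter, level with the resting barrel's axis. The barrel comes out straight towards this point's -y. The covered bay runs level along y: 44 mm wide, 78 mm deep, closed at the back; floor 42 mm and roof 89 mm above the counter.
- holder: The fixed grey holder: a block 76 mm wide (x), 84 mm long (y), 95 mm high; origin at the centre of its underside, axes as holder_mouth.
- clip_seat (a point): Middle of the spring clip, 75 mm above the counter, where the seated barrel's axis lies. The barrel lies along y, either way round, about centred; x is across, z up. V seat below, two sprung steel jaws with flared lips reaching 24 mm above this point. Press the barrel straight down to snap it in (peak roughly 5 to 12 N) until it meets the V seat; a straight upward pull of similar force frees it.
- tester: The fixed beige tester that carries the clip; origin on the counter under clip_seat, same axes. Housing 35 mm high, from -90 to +55 mm in x, 90 mm long in y. The clip on top is 30 mm long (y) and about 72 mm wide, so about 50 mm of a centred barrel stands free at each end.
- gauge_shoulder (a point): Centre of the root of the fixed level steel gauge pin, on the face of the upright shoulder plate, 68 mm above the counter. The pin points along this point's +y (z is up): 26 mm diameter, 85 mm long, the last 14 mm tapering to 16 mm. A barrel is home when its mouth rim meets the shoulder; its tail is then 130 mm out along +y.
- gauge: The gauge stand; origin on the counter under gauge_shoulder, same axes. Shoulder plate 85 mm wide, 100 mm high. Two upright guard cheeks (8 mm thick, inner faces 26 mm either side of the pin axis, 88 mm high) flank the pin's first 55 mm, so fingers do not fit beside a barrel there; open from above.
- gauge_tip (a point): Centre of the free end of the gauge pin, 85 mm from the shoulder along +y; axes as gauge_shoulder.
- c_cell: Bystander: C cell standing upright, 26 mm diameter, 50 mm high, cobalt blue; origin at the centre of its underside.
- d_cell: Bystander: D cell standing upright, 34 mm diameter, 61 mm high, pale gold; origin at the centre of its underside.
- bulb: Bystander: squat halogen reflector bulb standing on its 50 mm face, 46 mm high; origin at the centre of its underside.
- lamp_ring: Bystander: chrome lamp ring lying flat, 62 mm outer, 50 mm inner diameter, 9 mm high; origin at the centre of its underside.
Not all that is in view belongs to the job. What is meant by the barrel is not blue, and is the smaller of those in its own colour.

How it is judged (in metres and radians):
On the way, in this order (a step that is already met when the one before it is completed fails the run):
1. the barrel lies seated in the tester's spring clip, about centred, and the fingers have let go of it (x of barrel_mid in the frame of clip_seat between -0.004 and 0.004 m and z of barrel_mid in the frame of clip_seat between -0.005 and 0.005 m and y of barrel_mid in the frame of clip_seat between -0.025 and 0.025 m and angle between the y axis of barrel_mid and the y axis of clip_seat, either way round below 0.1 rad and linear speed of barrel below 0.02 m/s and contact force between the fingers and barrel below 0.1 N), for 0.2 s.
2. the fingers hold the barrel by its tail half, out of the clip (distance between barrel_mid and clip_seat above 0.04 m and contact force between the fingers and barrel above 0.5 N and distance between the grasp point and barrel_tail below 0.06 m), for 0.1 s.
At the end, for the whole second after the job is handed in: The barrel sits on the gauge pin with its mouth rim within 4 mm of the shoulder, in line with the pin (within 0.1 rad, mouth centred within about 5 mm), at rest and let go (y of barrel_mouth in the frame of gauge_shoulder between -0.004 and 0.004 m and x of barrel_mouth in the frame of gauge_shoulder between -0.005 and 0.005 m and z of barrel_mouth in the frame of gauge_shoulder between -0.006 and 0.005 m and angle between the y axis of barrel_mid and the y axis of gauge_shoulder, either way round below 0.1 rad and linear speed of barrel below 0.02 m/s and angular speed of barrel below 0.2 rad/s); the robot touches nothing.
It fails at once if a cell, the reflector bulb or the lamp ring is shifted more than 20 mm or tipped (distance of any of c_cell, d_cell, bulb, lamp_ring from where it was at the start of the episode above 0.02 m or angle between any of c_cell, d_cell, bulb, lamp_ring's own z axis and vertical above 0.3 rad).
It also fails if it takes over 54 s, if anything falls off the work surface, if the arm or the gripper's body presses on something with over 40 N, if the wrist force passes 120 N, or if a joint passes its speed limit or range.

## Working session

There is one attempt and no reset: what is moved stays moved. The work goes in short steps, each a Python script; the robot and the scene stay as the last script left them, time stands still between calls to the robot, and variables do not carry over. Pictures are saved under pics/ and viewed, at most 10 in all, crops included, and the job is handed in when it is done.

```bash
ls; mkdir -p pics; python3 - <<'E'
from plant import bot
import cv2
for n in ("top","side"):
    im=bot.camera(n); cv2.imwrite(f"pics/{n}0.png",cv2.cvtColor(im,cv2.COLOR_RGB2BGR))
    print(n,bot.get_calibration(n))
s=bot.read_state(); print(s["t"],s["eef_rot"],s["width"],s["contact_force"])
E
```

```text
pics
top {'fx': 398.7802268094838, 'fy': 398.7802268094838, 'cx': 282.65354456957516, 'cy': 207.47033489473696, 'view': array([[ 3.90528211e-03, -9.99563753e-01, -2.92754744e-02,
         4.27841225e+01],
       [ 9.93806054e-01,  6.28081703e-04,  1.11126647e-01,
        -5.58651995e+02],
       [-1.11059781e-01, -2.95281246e-02,  9.93374962e-01,
        -1.18000629e+03],
       [ 0.00000000e+00,  0.00000000e+00,  0.00000000e+00,
         1.00000000e+00]])}
side {'fx': 495.07404563281784, 'fy': 495.07404563281784, 'cx': 277.54581298419936, 'cy': 209.03552149008883, 'view': array([[-9.70700734e-01, -2.40178974e-01,  7.35832209e-03,
         5.68229731e+02],
       [ 1.68670372e-01, -6.59243871e-01,  7.32767237e-01,
        -1.34827874e+02],
       [-1.71144355e-01,  7.12538826e-01,  6.80439587e-01,
        -1.17213317e+03],
       [ 0.00000000e+00,  0.00000000e+00,  0.00000000e+00,
         1.00000000e+00]])}
0.1 [-2.18101102e-01  9.75925904e-01  6.93792797e-04 -2.38334499e-04] 87.60868250475289 [ 0.3638649  -0.26527533  0.38319982]
```

View pics/top0.png

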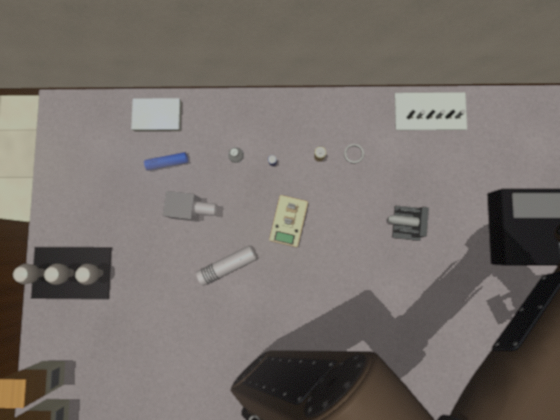

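View pics/side0.png

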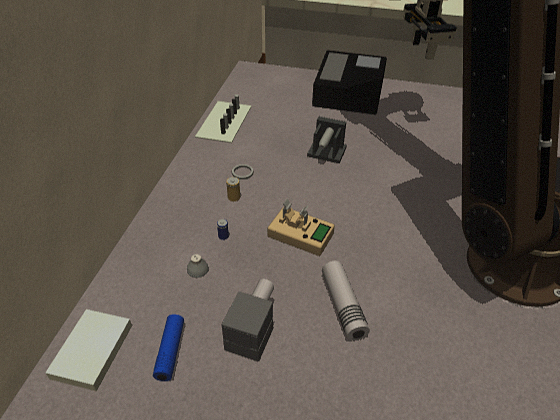

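Candidates for the barrel: the blue tube (top 165,160), the large silver tube with rings (226,265), and the small silver tube in the holder (204,209). The last fits: it is not blue, is the smaller of the silver ones, and has its mouth sticking out of the holder. I'll confirm this in an enlarged mosaic that also shows the fixtures.

```bash
python3 - <<'E'
import cv2,numpy as np
R=[]
for n,cs in (("top",[(160,180),(260,190),(382,195)]),("side",[(216,274),(262,192),(297,108)])):
    im=cv2.imread(f"pics/{n}0.png"); row=[]
    for k,(u,v) in enumerate(cs):
        w,h=(66,74) if n=="side" or k==1 else (66,60)
        w,h=(66,74)
        c=cv2.resize(im[v:v+h,u:u+w],None,fx=4,fy=4,interpolation=cv2.INTER_CUBIC)
        c=cv2.convertScaleAbs(c,alpha=1.4,beta=15)
        for i in range(0,w,10): cv2.line(c,(4*i,0),(4*i,6 if i%50 else 12),(0,0,255),1); 
        for i in range(0,h,10): cv2.line(c,(0,4*i),(6,4*i),(0,0,255),1)
        cv2.putText(c,f"{u},{v}",(12,18),0,.4,(0,0,255),1); row.append(c)
    R.append(np.hstack(row))
cv2.imwrite("pics/mos.png",np.vstack(R)); print(np.vstack(R).shape)
E
```

```text
(592, 792, 3)
```

View pics/mos.png

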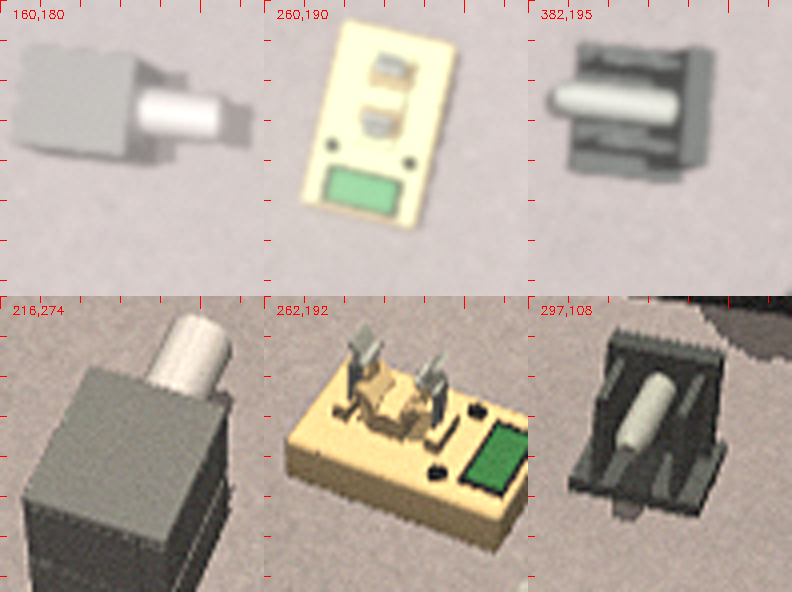

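```bash
cat > fit.py <<'E'
from plant import bot
import numpy as np
from scipy.optimize import least_squares
K={n:bot.get_calibration(n) for n in("top","side")}
def proj(n,P):
    c=K[n];q=c["view"]@np.append(P,1)
    return np.array([c["cx"]+c["fx"]*q[0]/-q[2],c["cy"]+c["fy"]*q[1]/q[2]])
def ray(n,uv,z):
    c=K[n];d=np.array([(uv[0]-c["cx"])/c["fx"],-(uv[1]-c["cy"])/c["fy"],-1])
    V=c["view"];R=V[:3,:3];o=-R.T@V[:3,3];d=R.T@d
    return o+d*(z-o[2])/d[2]
def rz(a): return np.array([[np.cos(a),-np.sin(a),0],[np.sin(a),np.cos(a),0],[0,0,1]])
def fit(obs,x0):
    f=lambda p:np.concatenate([w*(proj(n,[p[0],p[1],0]+rz(p[2])@np.array(l,float))-uv) for n,uv,l,w in obs])
    r=least_squares(f,x0,loss="soft_l1",x_scale=[10,10,.1]);return r.x,f(r.x).reshape(-1,2)
E
cat > m.py <<'E'
from fit import *
off={"t0":(0,0,160,180),"t1":(264,0,260,190),"t2":(528,0,382,195),"s0":(0,296,216,274),"s1":(264,296,262,192),"s2":(528,296,297,108)}
def M(k,x,y,l,w=1):
    a=off[k];return ({"t":"top","s":"side"}[k[0]],np.array([a[2]+(x-a[0])/4-.375,a[3]+(y-a[1])/4-.375]),l,w)
H=[M("t0",22,45,(38,42,95)),M("t0",135,52,(38,-42,95)),M("t0",122,155,(-38,-42,95)),M("t0",10,138,(-38,42,95)),
 M("s0",92,367,(38,-42,95)),M("s0",228,405,(-38,-42,95)),M("s0",165,543,(-38,42,95)),M("s0",24,497,(38,42,95))]
T=[M("t1",345,20,(55,45,35)),M("t1",457,45,(55,-45,35)),M("t1",415,228,(-90,-45,35)),M("t1",301,202,(-90,45,35)),
 M("s1",286,440,(55,45,35)),M("s1",497,520,(-90,45,35)),M("t1",386,94,(0,0,90),.5)]
G=[M("t2",550,100,(0,85,68)),M("t2",680,103,(0,0,68)),M("s2",628,445,(0,85,68)),M("s2",664,380,(0,0,68),.5),
 M("s2",610,338,(42.5,0,100)),M("s2",724,357,(-42.5,0,100)),M("t2",690,50,(42.5,0,100)),M("t2",683,167,(-42.5,0,100))]
for n,o,x0 in(("H",H,(530,330,0)),("T",T,(520,50,-.2)),("G",G,(520,-280,0))):
    p,r=fit(o,x0);print(n,p.round(3),r.round(1).tolist())
print("mouth",ray("top",M("t0",220,114,0)[1],60),ray("side",M("s0",205,333,0)[1],60))
for k,x,y in(("top",273,160),("top",320,153),("top",235,154),("top",354,153)):print(ray(k,(x,y),25).round())
E
python3 m.py
```

```text
H [ 5.60663e+02  3.46944e+02 -1.00000e-01] [[0.2, -0.9], [0.3, 0.2], [0.2, 0.3], [-0.3, 1.6], [-1.1, -0.9], [0.5, 0.2], [0.7, 0.4], [-1.5, 0.1]]
T [ 5.36038e+02  2.28720e+01 -2.32000e-01] [[-0.5, -0.8], [0.4, -0.3], [-0.1, 0.7], [-0.8, 0.2], [-0.5, -0.8], [1.1, -0.6], [-0.4, -0.1]]
G [ 5.12300e+02 -3.51449e+02 -9.90000e-02] [[1.7, -0.6], [-1.4, 1.6], [0.8, 1.2], [-0.2, 0.8], [-0.0, 0.1], [-0.3, 0.9], [0.6, -0.9], [0.4, -0.3]]
mouth [553.30478844 246.14998269  60.        ] [549.56522684 241.1364014   60.        ]
[707.  75.  25.]
[729. -71.  25.]
[727. 193.  25.]
[ 729. -175.   25.]
```

```bash
cat > m2.py <<'E'
from fit import *
import cv2
def axis(n,box,lo,z,hi=256):
    im=cv2.imread(f"pics/{n}0.png");g=im.max(2).astype(float);u,v,w,h=box
    b=cv2.resize(g[v:v+h,u:u+w],None,fx=8,fy=8,interpolation=cv2.INTER_LINEAR)
    m=((b>lo)&(b<hi)).astype(np.uint8);k,l,s,c=cv2.connectedComponentsWithStats(m)
    i=1+s[1:,4].argmax();(cx,cy),(a,bb),ang=cv2.minAreaRect(np.argwhere(l==i)[:,::-1].astype(np.float32))
    ys,xs=np.nonzero(l==i);p=np.c_[xs,ys].astype(float);d=np.linalg.svd(p-p.mean(0),full_matrices=False)[2][0]
    t=(p-p.mean(0))@d;e=[(p.mean(0)+d*q+.5)/8-.5+np.array([u,v]) for q in(t.min(),t.max())]
    W=[ray(n,q,z) for q in e];D=W[1]-W[0]
    print(n,lo,"px",np.round(e,1).tolist(),"rect",np.round([a/8,bb/8],1),"world",np.round(W,1)[:,:2].tolist(),"len",round(np.linalg.norm(D)),"yaw",round(float(np.arctan(-D[0]/D[1])),3))
import sys
for lo in(110,130,150):axis("top",(384,205,42,32),lo,68)
for lo in(90,110,130):axis("side",(314,122,28,30),lo,68)
for lo in(185,200):axis("top",(193,196,26,26),lo,60)
for lo in(140,160):axis("side",(250,276,30,26),lo,60)
E
python3 m2.py
python3 - <<'E'
import cv2,numpy as np
im=cv2.imread("pics/top0.png")
np.set_printoptions(linewidth=250)
print(im[210:230,384:428].max(2)[:, ::1])
hsv=cv2.cvtColor(im,cv2.COLOR_BGR2HSV);m=cv2.inRange(hsv,(18,45,120),(45,255,255))[190:252,262:316]
c=max(cv2.findContours(m,0,1)[0],key=cv2.contourArea);r=cv2.minAreaRect(c);print(r, (cv2.boxPoints(r)+[262,190]).round(1))
E
```

```text
top 110 px [[379.5, 224.1], [426.7, 208.4]] rect [31.9 41.9] world [[506.0, -239.3], [552.1, -377.2]] len 145 yaw 0.323
top 130 px [[382.8, 219.0], [418.2, 221.0]] rect [31.9 34.6] world [[520.9, -249.2], [515.2, -351.5]] len 102 yaw -0.055
top 150 px [[389.8, 217.9], [417.2, 221.5]] rect [27.6  3.3] world [[524.2, -269.7], [513.7, -348.4]] len 79 yaw -0.133
side 90 px [[330.8, 127.7], [320.7, 145.4]] rect [ 7.  20.3] world [[512.8, -364.8], [526.1, -268.9]] len 97 yaw -0.138
side 110 px [[330.5, 127.9], [320.9, 144.6]] rect [ 6.1 19.2] world [[513.7, -363.9], [526.2, -272.7]] len 92 yaw -0.135
side 130 px [[329.8, 127.9], [321.2, 143.7]] rect [ 4.2 18. ] world [[515.4, -363.0], [526.2, -277.2]] len 86 yaw -0.125
[[140 139 140 140 139 140 141 140 138 123  92  68  64  58  52  51  57  68  74  79  87  92  87  85  84  82  83  85  88  91  93  90  86  85  81  74  60  62  78  89  88  89  87  88]
 [142 139 140 139 140 138 139 139 135 121  88  63  55  49  47  48  49  52  55  56  64  66  65  62  60  63  64  68  73  79  85  86  83  82  79  74  61  64  81  88  88  89  87  92]
 [140 138 139 141 1
[... 3069 characters left out ...]
  73  71  65  66  72  82  89  89  95  97  94  91  89  87  86  84  79  71  63  61  58  57  53  49  53  70  84  89  88  90  90  97 117]]
((26.35409927368164, 30.49508285522461), (30.233190536499023, 47.52566146850586), 13.240520477294922) [[268.2 240.2]
 [279.1 193.9]
 [308.5 200.8]
 [297.6 247.1]]Traceback (most recent call last):
  File "m2.py", line 15, in <module>
    for lo in(185,200):axis("top",(193,196,26,26),lo,60)
                       ~~~~^^^^^^^^^^^^^^^^^^^^^^^^^^^^^
  File "m2.py", line 7, in axis
    i=1+s[1:,4].argmax();(cx,cy),(a,bb),ang=cv2.minAreaRect(np.argwhere(l==i)[:,::-1].astype(np.float32))
        ~~~~~~~~~~~~~~^^
ValueError: attempt to get argmax of an empty sequence
```

Pictures: the small bright tube in the grey holder (mosaic cell 1, mouth at top ≈(214.6,208)) is clearly the barrel. The fits agree with the given sizes: the holder fit puts the mouth at (550.5,245), and it measures (551,244). The gauge pin yaw is about -0.13 and its tip is near (524.5,-268.5). Now I'll grasp and draw it out.

```bash
cat > h.py <<'E'
from fit import *
from scipy.spatial.transform import Rotation as Ro
import cv2
def q(yaw,close_along="x"):
    """tool down, closing line along frame x at this yaw (or y); of the two half turns the one with least wrist turn"""
    a=yaw+(np.pi/2 if close_along=="y" else 0); best=None
    for s in(1,-1):
        y=s*np.array([np.cos(a),np.sin(a),0]);z=np.array([0,0,-1.]);x=np.cross(y,z)
        yield Ro.from_matrix(np.c_[x,y,z]).as_quat()
def ori(pos,yaw,c="x"):
    j0=np.array(bot.read_state()["joint_pos"]);o=[]
    for k in q(yaw,c):
        j=bot.solve_ik(list(pos),list(k))
        if j is not None:o.append((np.abs(np.array(j)-j0).max(),list(k)))
    return min(o,key=lambda t:t[0])[1]
def P(org,yaw,l): return list(np.array(org,float)+rz(yaw)@np.array(l,float))
def st(m=""):
    s=bot.read_state();print(m,"t%.2f"%s["t"],np.round(s["tcp_pos"],1),"F",np.round(s["contact_force"],1),"M",np.round(s["moment"],2),"w%.1f"%s["width"],"ff",np.round(s["finger_force"],1),flush=True);return s
def shot(n,f,box,k):
    im=cv2.cvtColor(bot.camera(n),cv2.COLOR_RGB2BGR);u,v,w,h=box;c=cv2.convertScaleAbs(im[v:v+h,u:u+w],alpha=1.4,beta=15)
    cv2.imwrite("pics/"+f,cv2.resize(c,None,fx=k,fy=k,interpolation=cv2.INTER_CUBIC))
HY=-.1; B=[557.3,309.5,60]           # barrel mid at start
TY=-.232; C=[536,22.9,75]            # clip seat
GY=-.13; G=[513.5,-352.8,68]         # gauge shoulder
E
python3 - <<'E'
from h import *
g=P(B,HY,(0,-35,-19)); a=g[:2]+[160]
o=ori(a,HY); bot.move_ptp(a,o); st("above")
bot.line_to(g,200); st("at")
bot.move_gripper(30,50); st("grip")
bot.line_to(P(g,HY,(0,-40,0)),120); st("half")
bot.line_to(P(g,HY,(0,-85,0)),150); st("out")
bot.line_to(P(g,HY,(0,-85,115)),250); st("up")
shot("side","s1.png",(200,150,200,150),4)
E
```

```text
above t3.34 [554.1 274.1 160.1] F [-0.5  0.3  0.5] M [0.01 0.1  0.  ] w87.7 ff 0.0
at t4.08 [554.6 275.   41.8] F [0.  0.7 1.5] M [0.05 0.06 0.02] w87.5 ff 0.0
grip t4.97 [553.8 274.7  41. ] F [-0.6  1.3  0. ] M [0.08 0.1  0.03] w34.5 ff 50.0
half t5.45 [549.9 233.8  41.2] F [ 1.6  0.5 -0.6] M [ 0.06  0.11 -0.01] w35.2 ff 50.0
out t5.90 [545.4 189.7  41.1] F [-0.3 -0.  -1.3] M [ 0.01  0.03 -0.03] w35.3 ff 50.0
up t6.51 [545.3 190.8 156.6] F [-0.5 -0.6 -1.4] M [-0.04  0.11 -0.01] w34.9 ff 50.0
```

View pics/s1.png

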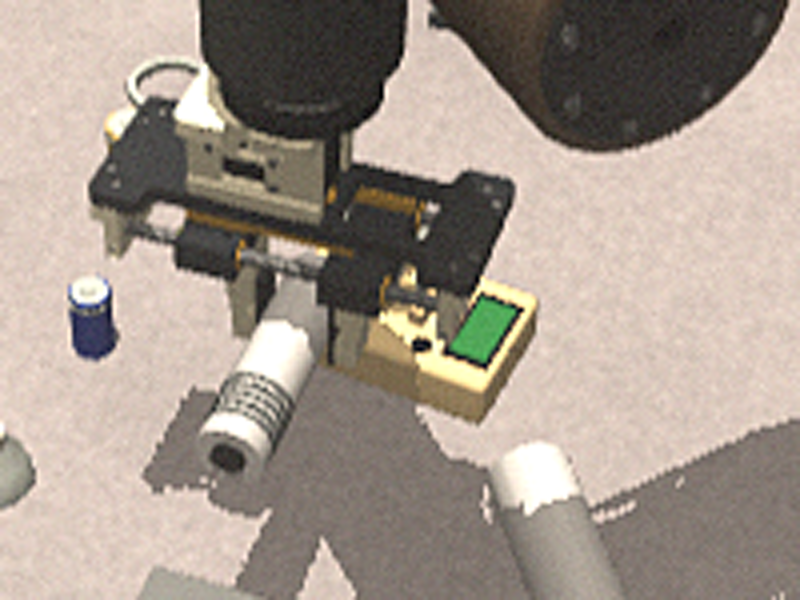

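The barrel is held level-looking, with its tail (rings, dark switch) at about (258.7,262) in the full side picture, and the holder is clear. I'll check the tilt by projection, then press it into the clip.

```bash
python3 - <<'E'
from h import *
print(proj("side",P([545.3,190.8,175.6],HY,(0,100,0))), proj("side",P([545.3,190.8,175.6],HY,(0,100,-10))))
f=P(C,TY,(0,-29,-19)); a=f[:2]+[130]
bot.move_ptp(a,ori(a,TY)); st("above clip")
bot.line_to(f[:2]+[85],150); st()
for z in (78,72,68,65,62,60,58,56):
    bot.line_to(f[:2]+[z],40); s=st("z%d"%z)
    if s["contact_force"][2]>30: break
shot("side","s2.png",(230,150,130,100),6)
E
```

```text
[256.90991438 263.6943786 ] [257.01964609 267.13010819]
above clip t7.37 [529.2  -5.8 129.5] F [ 0.5 -0.6 -1.3] M [0.04 0.02 0.02] w35.2 ff 50.0
 t7.82 [529.6  -4.7  85. ] F [ 0.1 -0.4 -0.6] M [ 0.    0.04 -0.02] w35.3 ff 50.0
z78 t8.14 [529.4  -5.2  78.3] F [ 0.1  0.5 -1. ] M [-0.01  0.1   0.  ] w35.4 ff 50.0
z72 t8.44 [529.9  -5.2  72.2] F [1.3 0.4 0.9] M [ 0.42 -0.37 -0.06] w35.9 ff 50.0
z68 t8.69 [530.2  -5.1  68.6] F [-0.   1.5  4.9] M [ 0.55 -0.08  0.03] w35.2 ff 50.0
z65 t8.94 [530.   -5.   65.3] F [0.5 1.8 2.9] M [ 0.88 -0.31  0.04] w35.1 ff 50.0
z62 t9.19 [529.9  -5.1  62.2] F [1.7 1.8 3.4] M [ 0.85 -0.47  0.01] w35.3 ff 50.0
z60 t9.44 [529.7  -5.2  60.2] F [2.2 0.7 3.1] M [ 0.64 -0.63  0.  ] w35.6 ff 50.0
z58 t9.69 [529.3  -5.4  57.7] F [ 2.9  1.6 -0.5] M [ 0.28 -1.05 -0.07] w35.2 ff 50.0
z56 t9.94 [529.7  -5.4  55.9] F [ 4.6 -1.2 -1. ] M [-0.41 -1.63 -0.07] w35.0 ff 50.0
```

View pics/s2.png

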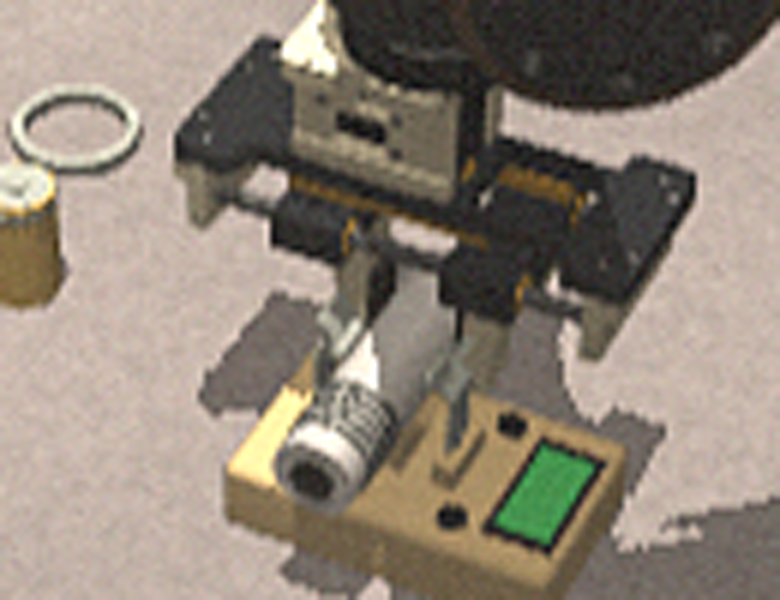

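The barrel is between the jaws, with its tail face at about (283,230). The force peaked and then dropped, so it has snapped in. I'll release it, back off and look.

```bash
python3 - <<'E'
from h import *
print("tail expect",proj("side",P(C,TY,(0,71,0))))
bot.move_gripper(88,50); s=st("open")
bot.line_to(s["tcp_pos"][:2].tolist()+[150] if hasattr(s["tcp_pos"],"tolist") else list(s["tcp_pos"])[:2]+[150],250)
a=P(C,TY,(0,-150,85)); bot.move_ptp(a,ori(a,TY)); st("away")
ims=[]
for n,b in(("side",(245,185,66,60)),("top",(260,188,66,60))):
    shot(n,"_t.png",b,6); ims.append(cv2.imread("pics/_t.png"))
cv2.imwrite("pics/s3.png",np.hstack(ims))
E
```

```text
tail expect [282.08458702 229.42198692]
open t11.00 [529.3  -5.3  56. ] F [ 0.3  0.8 -0.1] M [-0.01  0.04  0.  ] w87.7 ff 0.0
away t12.08 [ 500.6 -123.9  159. ] F [-0.3  0.6  0.5] M [ 0.07  0.05 -0.01] w87.8 ff 0.0
```

View pics/s3.png

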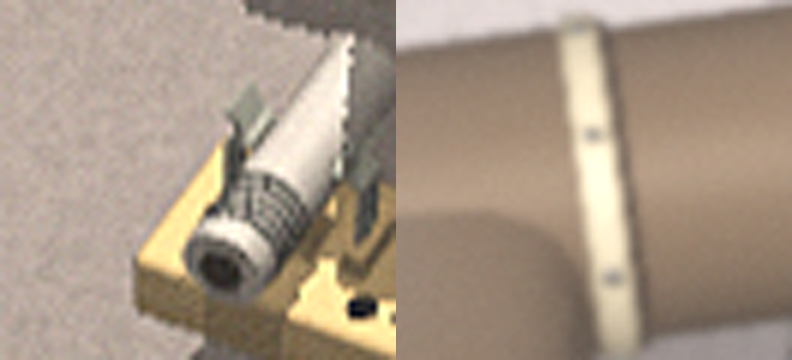

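The tail face is at (282,229.2) against an expected (282.1,229.4), so it is seated and let go. Next I'll take the tail half and lift.

```bash
python3 - <<'E'
from h import *
f=P(C,TY,(1,31,-19)); a=f[:2]+[135]
bot.move_ptp(a,ori(a,TY)); bot.line_to(f,200); st("at")
bot.move_gripper(30,60); st("grip")
for z in (60,64,68,74,82,125):
    bot.line_to(f[:2]+[z],60 if z<100 else 150); st("z%d"%z)
print("tail expect",[proj("side",P([f[0],f[1],125+19],TY,(0,40,d))).round(1).tolist() for d in(0,10)])
b=P(G,GY,(0,150+65+25,80-19)); bot.move_ptp(b,ori(b,GY)); s=st("pre")
t=np.array(s["tcp_pos"])+[0,0,19]
print("pre expect side tail,mouth",[proj("side",P(t,GY,(0,y,0))).round(1).tolist() for y in(40,-90)],"top",[proj("top",P(t,GY,(0,y,0))).round(1).tolist() for y in(40,-90)])
shot("side","s4.png",(250,80,130,100),6)
E
```

```text
at t13.48 [544.5  52.2  56.6] F [-0.2  0.3  0.4] M [0.05 0.01 0.02] w87.6 ff 0.0
grip t14.37 [544.1  52.9  56. ] F [-1.3  0.3  0.7] M [0.15 0.21 0.02] w34.9 ff 60.0
z60 t14.62 [543.7  52.7  59.5] F [ 2.1 -0.3 -8. ] M [ 0.12 -0.5   0.07] w35.0 ff 60.0
z64 t14.87 [543.9  52.5  64.5] F [-0.4 -2.9 -2.5] M [-0.86  0.4   0.06] w35.2 ff 60.0
z68 t15.12 [544.3  52.8  68.7] F [-1.2 -1.5 -0.1] M [-0.62  0.49 -0.04] w35.7 ff 60.0
z74 t15.37 [544.6  53.2  74.9] F [-1.9  0.8  0.7] M [0.23 0.55 0.01] w35.1 ff 60.0
z82 t15.65 [544.7  53.1  82.7] F [-0.1 -0.  -1.1] M [ 0.04  0.06 -0.04] w35.1 ff 60.0
z125 t16.08 [544.2  53.  125.3] F [-1.5  0.3 -1.3] M [ 0.02  0.1  -0.02] w34.8 ff 60.0
tail expect [[282.1, 207.5], [282.2, 204.1]]
pre t16.79 [ 543.9 -115.5  128. ] F [-0.9  0.7 -2. ] M [0.08 0.08 0.05] w34.9 ff 60.0
pre expect side tail,mouth [[299.7, 162.2], [316.1, 134.3]] top [[325.1, 206.2], [372.6, 212.4]]
```

View pics/s4.png

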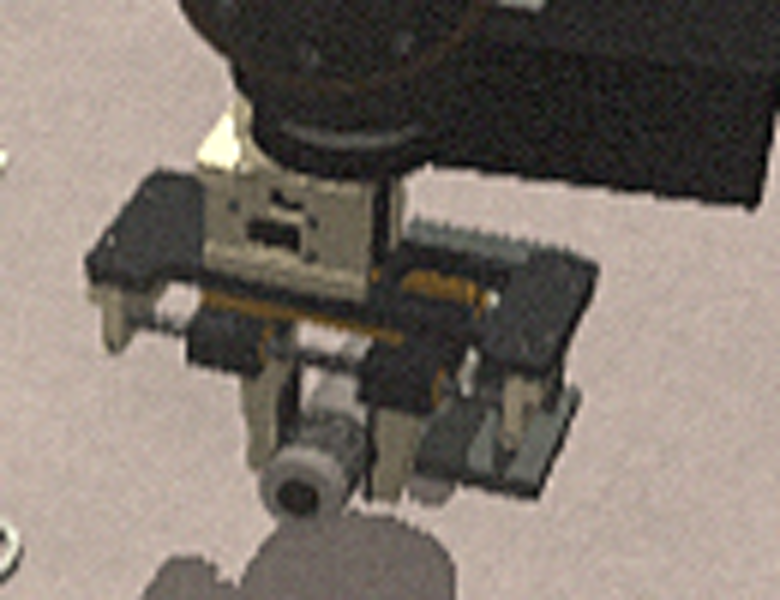

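The tail is at about (299.5,161.3) against an expected (299.7,162.2), so it is level to within about 0.05 rad. I'll bring it down to the pin height, near the tip, and look at the alignment.

```bash
python3 - <<'E'
from h import *
bot.line_to(P(G,GY,(0,150+90,-19)),200)
bot.line_to(P(G,GY,(0,95+90,-19)),150); s=st("near")
t=np.array(s["tcp_pos"])+[0,0,19]
for n in("side","top"):print(n,"tail,mouth,tip,root",[proj(n,P(t,GY,(0,y,0))).round(1).tolist() for y in(40,-90)],[proj(n,P(G,GY,(0,y,0))).round(1).tolist() for y in(85,0)])
ims=[]
for n,b in(("side",(280,110,66,70)),("top",(350,185,66,70))):
    shot(n,"_t.png",b,6); ims.append(cv2.imread("pics/_t.png"))
cv2.imwrite("pics/s5.png",np.hstack(ims))
E
```

```text
near t17.91 [ 538.1 -169.8   50.2] F [-0.5  0.6 -1.3] M [0.04 0.09 0.01] w35.2 ff 60.0
side tail,mouth,tip,root [[305.0, 173.8], [320.0, 147.0]] [[321.2, 145.5], [329.9, 129.9]]
top tail,mouth,tip,root [[341.7, 211.3], [386.2, 217.1]] [[389.4, 217.8], [418.7, 221.6]]
```

View pics/s5.png

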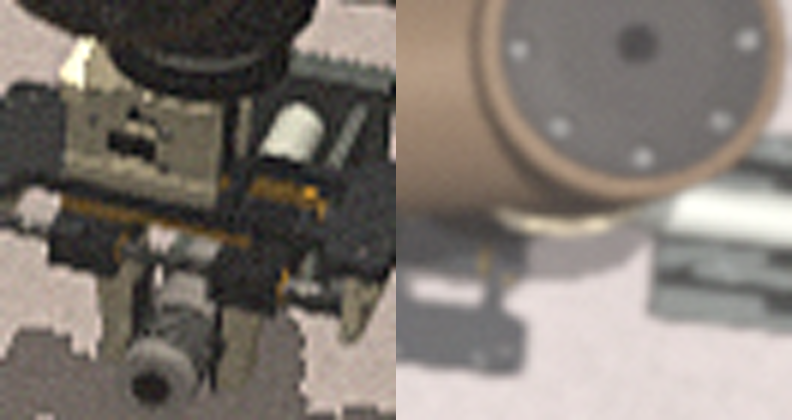

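The arm hides the mouth, but the tail switch is at (305.3,174.7) against an expected (305,173.8), as it was in the clip, so the barrel is level. I'll insert it step by step, correcting sideways force as I go.

```bash
cat > ins.py <<'E'
from h import *
import sys
y0,y1,dx,dz=map(float,sys.argv[1:5]); R=rz(GY)
y=y0
while y>y1:
    y=max(y-6,y1)
    bot.line_to(P(G,GY,(dx,y+90,-19+dz)),60)
    s=bot.read_state(); F=R.T@np.array(s["contact_force"]); M=R.T@np.array(s["moment"])
    tc=R.T@(np.array(s["tcp_pos"])-G)
    print("y%.0f t%.1f"%(y,s["t"]),"tcp",tc.round(1),"F",F.round(1),"M",M.round(2),"d %.1f %.1f"%(dx,dz),flush=True)
    if F[1]>15 or np.abs(F).max()>25: print("stop");break
    if abs(F[0])>2.5: dx+=.5*np.sign(F[0])
    if abs(F[2]+1)>3: dz+=.5*np.sign(F[2])
E
python3 ins.py 95 30 0 0
```

```text
y89 t18.3 tcp [ 1.000e-01  1.791e+02 -1.890e+01] F [-0.  -0.  -1.1] M [0.04 0.08 0.01] d 0.0 0.0
y83 t18.5 tcp [-1.000e-01  1.727e+02 -1.910e+01] F [ 0.2  0.4 -0.2] M [ 0.09  0.1  -0.  ] d 0.0 0.0
y77 t18.8 tcp [-1.000e-01  1.666e+02 -1.910e+01] F [ 1.1  0.6 -1. ] M [ 0.09  0.16 -0.  ] d 0.0 0.0
y71 t19.0 tcp [ -0.  160.7 -19. ] F [-0.6  0.  -2.8] M [0.04 0.09 0.01] d 0.0 0.0
y65 t19.3 tcp [ -0.  154.6 -19. ] F [ 0.5 -0.5 -1.9] M [0.04 0.1  0.02] d 0.0 0.0
y59 t19.5 tcp [-1.000e-01  1.487e+02 -1.900e+01] F [-0.4 -0.6  0. ] M [-0.01  0.11 -0.01] d 0.0 0.0
y53 t19.8 tcp [ -0.  142.7 -19. ] F [ 0.7  0.2 -0.8] M [-0.03  0.09  0.06] d 0.0 0.0
y47 t20.0 tcp [ -0.  136.7 -19. ] F [-0.6  0.3 -1.1] M [0.01 0.12 0.  ] d 0.0 0.0
y41 t20.3 tcp [ -0.  130.7 -19. ] F [ 1.   0.3 -2.1] M [ 0.06  0.12 -0.  ] d 0.0 0.0
y35 t20.5 tcp [ -0.  124.7 -19. ] F [-0.8 -0.1 -0.7] M [ 0.03  0.03 -0.05] d 0.0 0.0
y30 t20.8 tcp [ -0.  119.7 -19. ] F [-0.4  0.  -0.9] M [ 0.02  0.08 -0.04] d 0.0 0.0
```

It is going on without any side force. I'll continue until it meets the shoulder.

```bash
python3 ins.py 30 6 0 0; sed -i 's/y-6/y-2/; s/,60)/,25)/; s/F\[1\]>15/F[1]>8/' ins.py; python3 ins.py 6 -10 0 0
```

```text
y24 t21.0 tcp [ -0.  113.7 -19. ] F [ 0.  -0.4 -1.1] M [0.05 0.11 0.03] d 0.0 0.0
y18 t21.3 tcp [ -0.  107.7 -19. ] F [-0.1  0.5 -0.8] M [0.05 0.1  0.03] d 0.0 0.0
y12 t21.5 tcp [ -0.  101.7 -19.1] F [ 0.  -0.8 -1.7] M [-0.02  0.1  -0.01] d 0.0 0.0
y6 t21.8 tcp [ -0.1  95.7 -19. ] F [-0.5 -0.4 -1.7] M [0.01 0.11 0.02] d 0.0 0.0
y4 t22.0 tcp [ -0.1  95.1 -19.2] F [-0.8  6.7 -1. ] M [2.42 0.25 0.06] d 0.0 0.0
y2 t22.3 tcp [ -0.3  94.9 -19.5] F [-1.  16.7  1.5] M [6.2  0.49 0.15] d 0.0 0.0
stop
```

Firm contact came at y≈+5 of my estimate, which is within the fit and grasp uncertainty for the shoulder. I'll ease off the push, let go, back away and check.

```bash
python3 - <<'E'
from h import *
bot.line_to(P(G,GY,(0,5.0+90,-19)),20); st("ease")
bot.line_to(P(G,GY,(0,5.0+90,-20.5)),20); st("lower")
bot.move_gripper(88,60); s=st("open")
p=list(s["tcp_pos"]); bot.line_to(p[:2]+[170],200)
bot.move_ptp([480,60,250],ori([480,60,250],GY)); st("away")
for n in("side","top"):print(n,"tail,mouth",[proj(n,P(G,GY,(0,y,-2))).round(1).tolist() for y in(135,5)])
ims=[]
for n,b in(("side",(290,110,66,70)),("top",(370,185,66,70))):
    shot(n,"_t.png",b,6); ims.append(cv2.imread("pics/_t.png"))
cv2.imwrite("pics/s6.png",np.hstack(ims))
E
```

```text
ease t22.56 [ 525.9 -258.5   49.1] F [ 0.5  3.4 -1.1] M [ 1.17 -0.2   0.11] w35.1 ff 60.0
lower t22.81 [ 525.9 -258.5   47.8] F [-0.5  5.2  4.2] M [1.83 0.32 0.18] w35.2 ff 60.0
open t23.82 [ 525.8 -258.6   47.5] F [-0.2  1.1 -0.9] M [-0.01  0.09  0.01] w87.5 ff 0.0
away t25.84 [480.   59.5 249.4] F [-0.4 -0.1  0.3] M [-0.08  0.08  0.06] w87.7 ff 0.0
side tail,mouth [[315.7, 155.9], [329.4, 131.4]]
top tail,mouth [[372.1, 215.6], [416.8, 221.4]]
```

View pics/s6.png

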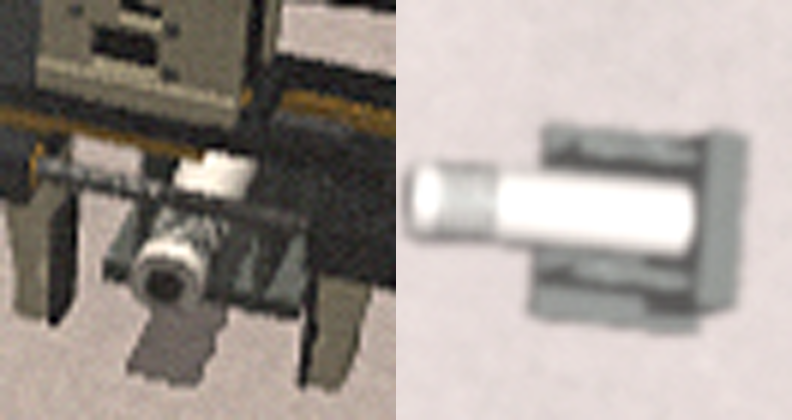

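The top view shows the barrel in line with the pin, its rim at u≈419.5 against the plate's top edge at 421.2. That 1.6 px strip is the 14 mm of plate face seen above the barrel: 14·350/1100 ≈ 4.5 mm ≈ 1.6 px, so there is no real gap. The hard stop at 17 N agrees. I'll hand it in.

```bash
python3 -c "
from plant import bot
print(bot.close_job())"
```

```text
the job is handed in; nothing more can be done
None
```

The barrel was seated in the clip and released, retaken by its tail, and slid onto the gauge pin to a hard stop at the shoulder (17 N). It was let go there with nothing else on the counter touched, and the job was handed in at about 26 s; no verdict was returned.

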